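# Grease the spindle bearing behind its drop-front guard

## Robot

A 7-joint arm with a two-finger parallel gripper is mounted at the origin on the work surface. World frame = base frame: x ahead of the robot, y to its left, z up, the work surface at z = 0. Lengths are in m, angles in rad, forces in N, time in s.
With the tool pointing down it reaches from about 0.4 to 0.85 m from the base axis. Payload 4.5 kg.
Tool frame: the origin (TCP) lies at the very end of the fingers, on their centre line; the grasp point (between the pads) lies 19 mm behind it; z points along the fingers, y is the line along which they close (so a half turn about z gives the same grasp; the last joint's range is limited). The gripper opens to 88 mm and grips with 3 to 60 N. Pads are 18 mm wide; open, the fingers measure 123 mm over their backs; the gripper's body (75 mm by 187 mm) begins 45 mm behind the grasp point.
Start: joints at [-1.18, 0.689, -0.195, 1.565, 0.157, 0.902, -0.215], TCP at [0.218, 0.586, 0.214] pointing down, gripper open.
Joint ranges: [-3.01, 3.01], [-0.46, 2.08], [-1.47, 1.51], [0.13, 2.56], [-1, 4.14], [0.04, 2.09], [-2.66, 2.66]. Speed limits (rad/s): [2.57, 2.57, 3.14, 3.14, 3.14, 3.14, 3.14].

## Interface

Orientations are given as a unit quaternion [x, y, z, w].
In Python, from plant import r, optics gives the robot as it stands.
- The arm moves only by the tool servo_tool, never from a script. Its arguments are lists of equal length, an entry for each row: "translation": the shift along the tool's x, y, z in m, a list of three; "turn": the turn, a rotation vector about the tool's x, y, z in rad, a list of three. In form: {"translation": [[dx, dy, dz], ...], "turn": [[rx, ry, rz], ...]}. A call has 1 to 10 rows; each row shifts and turns the commanded pose from where the row before left it, along the tool's axes as they then stand; what a row does not reach is not made up. A row lasts 1/8 s, in which the tool goes at most 62.5 mm and 10.7 degrees, less where a joint would pass 70% of its speed; a pose out of reach is approached as far as the arm can. A call is refused whole if a number of a shift passes 0.0625 or a number of a turn 0.188, either way. A call with a gripper value outside its range is refused whole. "grip" is the opening, from 0 (shut) to 1 (fully open), set as the call begins (left out, the last holds). The fingers move at their own pace and stop on an object; "grip_force" is the grip in N (left out, the last holds). Time passes only in rows, so rows that do not move let the fingers close. It gives the time, the measured TCP pose, the force, the opening and the grip force at its end, in the units of the state.
- r.get_state(): the state, without advancing time (a new reading comes with each control period).
- optics.snapshot(name): name is "scene" or "top" or "wrist"; returns a dict with "img" (384x512x3 uint8, red, green, blue), "z_map" (384x512 float32, m along the optical axis (not along the pixel's ray), 0 where there is no reading), "mtx" (3x3 intrinsics, pixels), "k1" (the pictures are not rectified: a ray, as slopes to the right and down, at radius r is drawn at 1 + k1 r^2 times it, then the intrinsics apply), "R" (3x3) and "t" (3): a world point X has camera coordinates R X + t. Camera axes: x right, y down, z forward; pixel columns grow to the right and rows downward; lengths in m; the calibration is good to about 2 mm. A picture is of the moment at which its call begins.
- r.finish_job(): hands the job in; it is judged then, once.
The state is a dict: "clock": time; "q": joint angles; "qd": joint speeds; "joint_torque": joint torques, N m; "tool_pos": TCP position; "eef_rot": TCP orientation; "contact_force": force on the tool from outside, world axes, zero at the start; "moment": the same for the moment, N m; "opening": opening from 0.0 (shut) to 1.0 (fully open); "finger_force": force on a finger pad.
Only numpy, scipy, OpenCV 4.12 (cv2) and the standard library are available. Lean on these libraries where they do the work, as an engineer would, in place of code of your own. Each camera call takes 0.05 s, during which the arm holds its last target. There are 200 camera calls.

## Task

Grease the bearing of the glass-grinding spindle: pull the drop-front cover of its guard all the way down, take the push-type grease gun out of the wooden block, and press its coupler squarely onto the slanting grease nipple behind the cover until it snaps on. Then keep pushing along the nipple so that the sprung nozzle is driven most of its stroke into the barrel, and finish right there, still gripping the gun and holding it pushed in against its spring. Leave the cover down, and do not shift the tin, the paddle or the glass paperweight.

Things in the scene. Friction and masses are not known exactly. Their poses are not given: they have to be found in the camera images.
- grinder: Glass-grinding spindle, screwed down: dark base plate 370 x 310 mm, grey guard (176 mm wide, 178 high) over a bearing and pulley, motor behind, white stone wheel (150 mm) on its +y end, up to y = 198 mm, 180 high. Origin on the bench, in mid-width of the guard, below the shaft (95 mm up). z up, y along the shaft; the front with the cover faces -x. The guard's fixed top starts at x = 4 mm.
- door_hinge (a point): Middle of the cover's hinge line, which runs along the grinder's y: at x = -86 mm, y = 0, z = 64 mm in the grinder's frame. Fixed to the grinder.
- guard_door (a joint): Hinge of the cover, rad: 0 shut (upright), grows as its top comes to the front (-x) and down, stop at 1.75. The cover is an L of 3 mm sheet, 0.35 kg: upright panel 176 wide x 113 mm high, and at its top a flange reaching 88 mm back over the guard. No latch: its weight keeps it shut; pulled past 0.4 rad and let go, it sinks open by itself to the stop in 1 to 2 s (damped).
- door_knob (a point): Centre of the cover's black ball knob, 26 mm across, on a 12 mm stem on the flange, 28 mm above the flange; with the cover shut it is 25 mm behind and 145 mm above the hinge line (209 mm above the bench). Pinched from above with the fingers closing along the grinder's y, it turns between the pads as the cover swings.
- nipple: Steel grease nipple on the bearing housing behind the cover, fixed to the grinder. Origin: centre of its ball head, 9 mm across (neck 5 mm thick, 8 mm long, then a 12 mm base). Its z axis points out of the nipple, along which the coupler comes on: 0.611 rad (35 deg) from vertical, leaning to the grinder's front (-x). In the grinder's frame the origin is at x = -29, y = 0, z = 137 mm.
- gun: Push-type grease gun, loose, 0.45 kg: round steel barrel, 32 mm across, 100 mm long, black end cap, sprung nozzle below. It stands nozzle down in the wooden block, the barrel resting on its top. Origin: centre of the barrel's nozzle-end face; z runs along the barrel to the cap's end (z = 100 mm). The coupler's mouth is at z = -72 mm while the nozzle is out.
- gun_ram (a joint): How far the nozzle is pushed into the barrel, m: 0 out (rest), stop at 0.016. Its spring pushes it out with 13 N at the start and 350 N/m more, 17 N at 0.012.
- coupler_seat (a point): On the axis of the nozzle's coupler, 10 mm inside its mouth: where the middle of the nipple's ball sits when snapped on. The coupler is 21 mm across; its mouth, an 18 mm cone, narrows to a 12.4 mm bore; three sprung jaws 6 mm inside close behind the ball. Square and centred to 1.5 mm, it snaps on with about 6 N; before that the ball stops 8 mm short of this point.
- tool_block: Heavy wooden block, 90 x 130 mm and 88 mm high, fixed on the bench. Origin at the centre of its underside, z up. The gun's nozzle stands in a 26 mm hole, right through, at y = +20 mm from the middle; the other small holes are empty and only marked.
- tin: Bystander: steel tin, 68 mm across, 75 mm high; origin under its centre.
- paddle: Bystander: graphite paddle with a wooden handle lying flat, 225 mm long along its x, 50 mm wide, 24 mm high; origin under its middle.
- weight: Bystander: green glass paperweight, 74 mm across, 56 mm high; origin under its centre.
Not all that is in view belongs to the job. There is more than one size of the gun; the job needs the largest.

How it is judged:
On the way, in this order (a step that is already met when the one before it is completed fails the run):
1. the guard's cover is pulled down open (value of joint guard_door above 1.4 rad), for 0.2 s.
2. the coupler is snapped squarely onto the nipple (distance between coupler_seat and nipple below 0.003 m and angle between the z axis of gun and the z axis of nipple, either way round below 0.17 rad), for 0.1 s.
At the end, for the whole second after the job is handed in: The cover is down (over 1.4 rad); the coupler sits on the nipple (seat within 3 mm of the ball's centre, barrel and nipple axes within 0.17 rad), the nozzle is pushed over 8 mm of its 16 mm into the barrel, and the fingers still grip the gun (all of step 2 and value of joint gun_ram above 0.008 m and contact force between the fingers and gun above 2 N and value of joint guard_door above 1.4 rad); the arm keeps its last pose, push and grip.
It fails at once if the tin is shifted by more than 30 mm (distance of tin from where it was at the start of the episode above 0.03 m).
It fails at once if the paddle is shifted by more than 30 mm (distance of paddle from where it was at the start of the episode above 0.03 m).
It fails at once if the glass paperweight is shifted by more than 30 mm (distance of weight from where it was at the start of the episode above 0.03 m).
It also fails if it takes over 61 s, if anything falls off the work surface, if the arm or the gripper's body presses on something with over 40 N, if the wrist force passes 120 N, or if a joint passes its speed limit or range.

## Working session

There is one attempt and no reset: what is moved stays moved. The work goes in short steps, Python scripts to look and compute and a tool call to move; the robot and the scene stay as the last step left them, time stands still between calls to the robot, and variables do not carry over. Pictures are saved under pics/ and viewed, at most 10 in all, crops included, and the job is handed in when it is done.

Besides the shell and the picture viewer there is one more tool, called after "Call:" by a JSON object that holds its "method" and its "body". servo_tool: Moves the arm, as the interface text tells. Its arguments: {"type":"object","properties":{"translation":{"type":"array"},"turn":{"type":"array"},"grip":{"type":"number"},"grip_force":{"type":"number"}},"required":["translation","turn"]}

```bash
mkdir -p pics; ls; cat > h.py <<'E'
import numpy as np,cv2
from scipy.spatial.transform import Rotation as Ro
from plant import r,optics
def cloud(s):
    z=s["z_map"];h,w=z.shape;K=s["mtx"]
    u,v=np.meshgrid(np.arange(w),np.arange(h))
    p=np.stack([u,v],-1).reshape(-1,1,2).astype(float)
    n=cv2.undistortPoints(p,K,np.array([s["k1"],0,0,0.])).reshape(h,w,2)
    c=np.dstack([n*z[...,None],z])
    W=(c-s["t"])@s["R"]
    W[z==0]=np.nan
    return W
def rot(s): return Ro.from_quat(s["eef_rot"])
E
python3 - <<'E'
from h import *
s=optics.snapshot("scene");t=optics.snapshot("top")
np.savez("a.npz",**{"s_"+k:v for k,v in s.items()},**{"t_"+k:v for k,v in t.items()})
cv2.imwrite("pics/s1.png",s["img"][...,::-1]);cv2.imwrite("pics/t1.png",t["img"][...,::-1])
print(r.get_state())
for x in(s,t):print(-x["R"].T@x["t"],x["R"][2],x["mtx"][0,0],x["k1"])
E
```

```text
pics
{'clock': 0.1, 'q': array([-1.18024713,  0.68989342, -0.19456449,  1.56623474,  0.15728498,
        0.90248178, -0.21508252]), 'qd': array([ 0.0002504 , -0.00318222,  0.00021865, -0.00256348, -0.00043329,
       -0.00209703,  0.00031865]), 'joint_torque': array([-3.43871332e-03, -5.28494060e+01, -1.27150789e+00, -1.53836489e+01,
       -5.24968060e-02,  2.06669007e-03,  3.38901395e-05]), 'tool_pos': array([0.21807345, 0.58507779, 0.21289697]), 'eef_rot': array([ 1.77372027e-01,  9.84143538e-01, -8.06003263e-04, -1.06135369e-04]), 'contact_force': array([-1.09054961,  0.1032846 ,  1.24270957]), 'moment': array([-0.06224961, -0.00676281, -0.03029961]), 'finger_force': 0.0, 'opening': 0.9976910906257779}
[ 1.46241039 -0.70237974  0.91334187] [-0.68022776  0.50961736 -0.52685895] 444.1133191101908 -0.033009329254976974
[0.21158107 0.05103822 1.52689309] [ 0.19081525  0.01523199 -0.98150778] 419.9171723276476 -0.12576397301707556
```

View pics/s1.png

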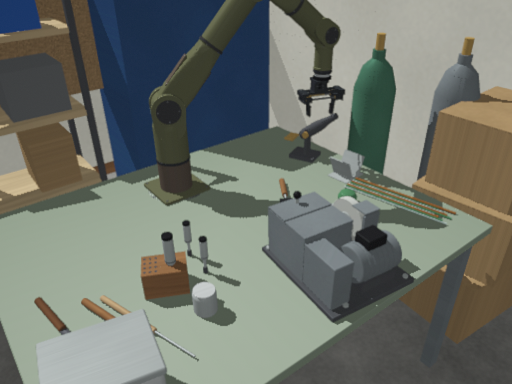

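View pics/t1.png

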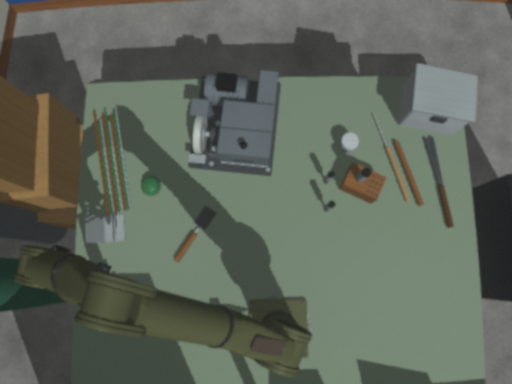

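The scene view shows the grinder at (330,245) with its knob at (297,196), and the block at (165,272) with a gun at (168,245). Two smaller guns stand at (187,235) and (204,250), and the tin is at (205,300). In the top view the knob is at (243,143), the block gun at (365,172), the small guns at (328,176) and (331,205), the paddle at (195,235) and the paperweight at (150,186). The gun in the block looks thickest and fits the description. I'll confirm that with measurements and a crop.

```bash
python3 - <<'E'
from h import *
a=np.load("a.npz")
S={k[2:]:a[k] for k in a if k[:2]=="s_"};T={k[2:]:a[k] for k in a if k[:2]=="t_"}
A=cloud(S);B=cloud(T)
for n,W,pts in(("top",B,[(243,143),(365,172),(328,176),(331,205),(350,140),(195,135),(245,115),(245,145),(255,165),(200,135),(355,185),(380,185),(300,200)]),("scene",A,[(297,195),(167,236),(187,224),(203,239),(205,290)])):
    for u,v in pts: print(n,u,v,np.round(W[v,u],4))
P=np.vstack([A.reshape(-1,3),B.reshape(-1,3)]);P=P[~np.isnan(P[:,0])]
def sel(W,c,rad,z0,z1):
    return W[(np.hypot(W[:,0]-c[0],W[:,1]-c[1])<rad)&(W[:,2]>z0)&(W[:,2]<z1)]
Bf=B.reshape(-1,3);Af=A.reshape(-1,3)
np.save("A.npy",A);np.save("B.npy",B)
c1=cv2.resize(S["img"][200:310,120:340],None,fx=3.6,fy=3.6,interpolation=cv2.INTER_CUBIC)
c2=cv2.resize(T["img"][60:220,180:400],None,fx=3.6,fy=3.6,interpolation=cv2.INTER_CUBIC)
cv2.imwrite("pics/c1.png",c1[...,::-1]);cv2.imwrite("pics/c2.png",c2[...,::-1])
E
```

```text
top 243 143 [0.6084 0.1059 0.2239]
top 365 172 [ 0.5132 -0.2917  0.1899]
top 328 176 [ 0.5168 -0.1803  0.1209]
top 331 205 [ 0.4142 -0.1835  0.1343]
top 350 140 [ 0.6607 -0.2761  0.068 ]
top 195 135 [0.6584 0.272  0.1649]
top 245 115 [0.7198 0.1001 0.1826]
top 245 145 [0.6029 0.0997 0.2195]
top 255 165 [0.5739 0.0703 0.0646]
top 200 135 [0.6605 0.256  0.1572]
top 355 185 [ 0.4902 -0.2794  0.0876]
top 380 185 [ 0.488  -0.3674  0.0911]
top 300 200 [ 0.4538 -0.0922  0.004 ]
scene 297 195 [0.6193 0.0993 0.2159]
scene 167 236 [ 0.5268 -0.2977  0.1901]
scene 187 224 [ 0.4345 -0.1865  0.1322]
scene 203 239 [ 0.5334 -0.1898  0.1337]
scene 205 290 [ 0.6635 -0.2699  0.0743]
```

View pics/c1.png

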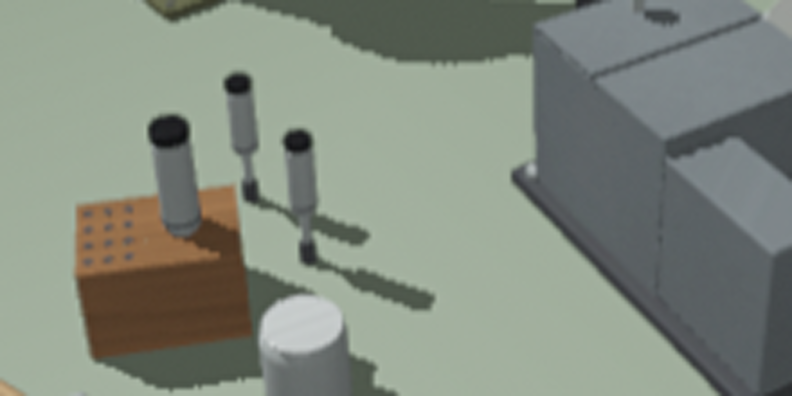

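View pics/c2.png

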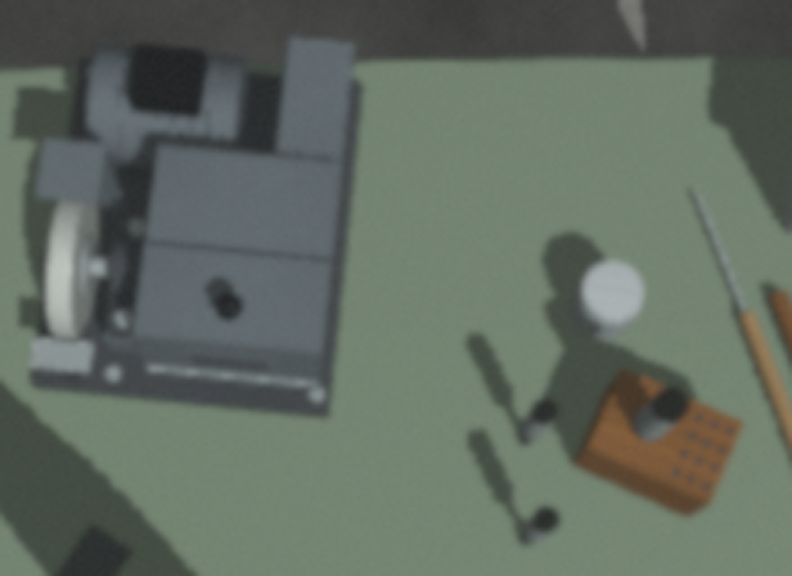

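Candidates: the gun in the block (c1 crop at 170,180), and two free-standing ones at (243,110) and (300,170). The one in the block is clearly thickest and longest and sits in the wooden block, so it fits "largest, standing in the block". Next: grinder, knob and gun poses.

```bash
python3 - <<'E'
from h import *
A=np.load("A.npy");B=np.load("B.npy")
def near(W,c,rad,z0,z1):
    return W[(np.hypot(W[...,0]-c[0],W[...,1]-c[1])<rad)&(W[...,2]>z0)&(W[...,2]<z1)]
def mask(W,c,rad,z0,z1): return ((np.hypot(W[...,0]-c[0],W[...,1]-c[1])<rad)&(W[...,2]>z0)&(W[...,2]<z1)).astype(np.uint8)
# guard top
for n,W in(("s",A),("t",B)):
    m=mask(W,(0.64,0.1),0.2,0.16,0.196)
    m=cv2.morphologyEx(m,cv2.MORPH_OPEN,np.ones((3,3)))
    k,l,st,ce=cv2.connectedComponentsWithStats(m)
    i=l[{"s":(225,310),"t":(115,245)}[n]]
    p=W[l==i];print(n,i,len(p),p[:,2].mean(),p[:,2].std())
    print(cv2.minAreaRect((p[:,:2]*1000).astype(np.float32)))
    q=near(W,(0.61,0.1),0.05,0.203,0.24);print("knob",len(q),np.median(q,0),q.min(0),q.max(0))
    q=near(W,(0.52,-0.295),0.04,0.1,0.182);print("barrel",len(q))
    for z in np.arange(.1,.2,.01):
        g=near(W,(0.52,-0.295),0.035,z,z+.01)
        if len(g)>3:print(round(z,2),len(g),g.mean(0).round(4),np.ptp(g,axis=0).round(3))
    q=near(W,(0.49,-0.31),0.12,0.075,0.098);print("block",cv2.minAreaRect((q[:,:2]*1000).astype(np.float32)),q[:,2].mean())
E
```

```text
s 1 2736 0.17634327613204123 0.0060328917048852616
((708.554931640625, 94.67324829101562), (181.5990447998047, 256.4312744140625), 82.82325744628906)
knob 54 [0.61611975 0.10137769 0.2143588 ] [0.60068791 0.09263074 0.2031654 ] [0.62415667 0.11573643 0.22418588]
barrel 258
0.1 34 [ 0.528  -0.2983  0.1047] [0.018 0.031 0.01 ]
0.11 29 [ 0.5265 -0.3007  0.1149] [0.023 0.028 0.01 ]
0.12 31 [ 0.5278 -0.2999  0.1249] [0.017 0.028 0.01 ]
0.13 31 [ 0.5283 -0.2987  0.1351] [0.017 0.029 0.01 ]
0.14 34 [ 0.5273 -0.2995  0.1451] [0.021 0.027 0.01 ]
0.15 29 [ 0.5271 -0.3     0.1552] [0.017 0.029 0.009]
0.16 33 [ 0.5278 -0.2986  0.1647] [0.022 0.029 0.009]
0.17 30 [ 0.5274 -0.2993  0.1739] [0.017 0.027 0.008]
0.18 60 [ 0.5232 -0.297   0.1861] [0.029 0.032 0.01 ]
0.19 38 [ 0.5179 -0.2961  0.1913] [0.027 0.029 0.004]
block ((520.005615234375, -292.3671875), (177.2640380859375, 97.24085998535156), 62.61444854736328) 0.08859785062304203
t 3 2997 0.17897986472843413 0.005381318308111291
((701.850341796875, 94.25640106201172), (177.1464385986328, 250.2890167236328), 82.95806884765625)
knob 48 [0.60399079 0.1060058  0.21811395] [0.59402263 0.09331142 0.20917364] [0.61751038 0.11633104 0.22863439]
barrel 72
0.1 10 [ 0.5091 -0.2847  0.1042] [0.029 0.013 0.009]
0.11 9 [ 0.5037 -0.2898  0.1151] [0.02  0.022 0.008]
0.12 7 [ 0.5066 -0.2861  0.1253] [0.015 0.024 0.007]
0.13 8 [ 0.5053 -0.2893  0.1352] [0.02  0.023 0.008]
0.14 10 [ 0.5038 -0.2869  0.145 ] [0.014 0.016 0.009]
0.15 6 [ 0.5077 -0.284   0.1545] [0.018 0.008 0.008]
0.16 10 [ 0.5044 -0.2886  0.1643] [0.02  0.019 0.007]
0.17 10 [ 0.5067 -0.2867  0.1758] [0.02  0.022 0.008]
0.18 57 [ 0.5138 -0.296   0.1872] [0.029 0.032 0.01 ]
0.19 24 [ 0.5126 -0.2962  0.1918] [0.031 0.029 0.004]
block ((514.7600708007812, -293.09954833984375), (178.0366668701172, 93.24380493164062), 64.91139221191406) 0.08862735984067023
```

Call:
{"method": "servo_tool", "body": {"translation": [[-0.053, -0.031, -0.008], [-0.053, -0.031, -0.008], [-0.053, -0.031, -0.008], [-0.053, -0.031, -0.008], [-0.053, -0.031, -0.008], [-0.053, -0.031, -0.008], [-0.053, -0.031, -0.008], [-0.053, -0.031, -0.008], [-0.053, -0.031, -0.008], [-0.053, -0.031, -0.008]], "turn": [[0, 0, 0], [0, 0, 0], [0, 0, 0], [0, 0, 0], [0, 0, 0], [0, 0, 0], [0, 0, 0], [0, 0, 0], [0, 0, 0], [0, 0, 0]]}}

```text
clock: 1.35
tool_pos: [0.6074, 0.1083, 0.2936]
eef_rot: [0.177, 0.984, 0.0, -0.0]
contact_force: [0.5, 1.0, -0.3]
opening: 0.998
finger_force: 0.0
```

Call:
{"method": "servo_tool", "body": {"translation": [[0, 0, 0], [0, 0, 0], [0, 0, 0]], "turn": [[0, 0, -0.116], [0, 0, -0.116], [0, 0, 0]]}}

```text
clock: 1.72
tool_pos: [0.6063, 0.1098, 0.2931]
eef_rot: [0.063, 0.998, 0.0, -0.001]
contact_force: [1.5, 0.6, 0.0]
opening: 0.997
finger_force: 0.0
```

```bash
cat >> h.py <<'E'
def todo(target,Rt=None):
    """remaining shift in tool axes, and turn vector in tool axes"""
    s=r.get_state();R=rot(s);d=R.inv().apply(np.array(target)-s["tool_pos"])
    print("pos",s["tool_pos"].round(4),"shift",d.round(4),"turn",None if Rt is None else (R.inv()*Rt).as_rotvec().round(4))
def toolrot(yaw,tilt=0):
    """fingers closing along grinder y, tool z down tilted to +x by tilt; tool x to -grinder x"""
    g=Ro.from_euler('z',yaw)
    z=np.array([np.sin(tilt),0,-np.cos(tilt)]);y=np.array([0,1.,0]);x=np.cross(y,z)
    return g*Ro.from_matrix(np.stack([x,y,z],1))
E
python3 - <<'E'
from h import *
w=optics.snapshot("wrist");W=cloud(w);np.savez("w1.npz",W=W,img=w["img"])
cv2.imwrite("pics/w1.png",w["img"][...,::-1])
s=r.get_state();print(s["clock"],rot(s).as_matrix().round(3))
todo([.606,.105,.25],toolrot(np.radians(-7.1)))
print("cam",-w["R"].T@w["t"],w["R"][2])
m=(W[...,2]>.203)&(W[...,2]<.24)&(np.hypot(W[...,0]-.61,W[...,1]-.105)<.05)
q=W[m];v,u=np.nonzero(m);print(len(q),u.mean(),v.mean(),q.mean(0),q.min(0),q.max(0))
m=((W[...,2]>.168)&(W[...,2]<.188)).astype(np.uint8)
k,l,st,ce=cv2.connectedComponentsWithStats(cv2.morphologyEx(m,cv2.MORPH_OPEN,np.ones((5,5))));i=1+st[1:,4].argmax();p=W[l==i]
print(st[i],p[:,2].mean(),cv2.minAreaRect((p[:,:2]*1000).astype(np.float32)))
E
```

```text
1.775 [[-0.992  0.127 -0.001]
 [ 0.127  0.992  0.   ]
 [ 0.001  0.    -1.   ]]
pos [0.6063 0.11   0.2932] shift [-0.0003 -0.005   0.0432] turn [ 0.     -0.0009 -0.003 ]
cam [0.53340735 0.11842865 0.46467404] [ 0.27901988 -0.03594526 -0.95961234]
601 252.20299500831948 190.98336106489185 [0.60553566 0.10590739 0.21803517] [0.59495634 0.09301001 0.20622247] [0.61969519 0.11834095 0.22369521]
[  165   154   176   126 19596] 0.1804651098910133 ((651.3092651367188, 100.06452178955078), (176.78321838378906, 144.0371551513672), 82.7110366821289)
```

Call:
{"method": "servo_tool", "body": {"translation": [[-0.001, -0.0045, 0.03], [0, 0, 0.03], [0, 0, 0.03], [0, 0, 0.012], [0, 0, 0]], "turn": [[0, 0, 0], [0, 0, 0], [0, 0, 0], [0, 0, 0], [0, 0, 0]]}}

```text
clock: 2.4
tool_pos: [0.6067, 0.1056, 0.1913]
eef_rot: [0.063, 0.998, -0.0, -0.001]
contact_force: [1.5, -0.1, 0.2]
opening: 1.001
finger_force: 0.0
```

Call:
{"method": "servo_tool", "body": {"translation": [[0, 0, 0], [0, 0, 0], [0, 0, 0], [0, 0, 0], [0, 0, 0]], "turn": [[0, 0, 0], [0, 0, 0], [0, 0, 0], [0, 0, 0], [0, 0, 0]], "grip": 0.1, "grip_force": 20}}

```text
clock: 3.02
tool_pos: [0.6071, 0.1055, 0.1917]
eef_rot: [0.062, 0.998, 0.0, 0.0]
contact_force: [0.2, -0.1, 0.2]
opening: 0.457
finger_force: 0.0
```

Call:
{"method": "servo_tool", "body": {"translation": [[0, 0, 0], [0, 0, 0], [0, 0, 0], [0, 0, 0]], "turn": [[0, 0, 0], [0, 0, 0], [0, 0, 0], [0, 0, 0]]}}

```text
clock: 3.52
tool_pos: [0.6074, 0.1066, 0.1928]
eef_rot: [0.062, 0.998, 0.001, 0.001]
contact_force: [-1.7, 1.7, 7.1]
opening: 0.166
finger_force: 15.7
```

Call:
{"method": "servo_tool", "body": {"translation": [[0, 0, 0], [0, 0, 0]], "turn": [[0, 0, 0], [0, 0, 0]]}}

```text
clock: 3.78
tool_pos: [0.6074, 0.1066, 0.1928]
eef_rot: [0.062, 0.998, 0.001, 0.001]
contact_force: [-1.2, 1.9, 6.3]
opening: 0.164
finger_force: 15.6
```

```bash
python3 - <<'E'
from h import *
s=optics.snapshot("scene");w=optics.snapshot("wrist")
a=cv2.resize(s["img"][150:230,240:350],(800,580)[::1],interpolation=cv2.INTER_CUBIC)[:,:400*2]
b=cv2.resize(w["img"],(400,300))
c=cv2.resize(s["img"][140:240,240:340],(400,300),interpolation=cv2.INTER_CUBIC)
cv2.imwrite("pics/k1.png",np.hstack([b,c])[...,::-1])
E
```

```text
(no output)
```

View pics/k1.png

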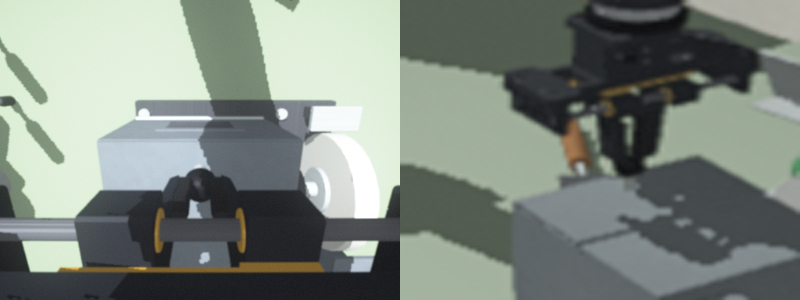

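The wrist view (left) shows the knob at (198,185), held between the fingertips at their front edge. The 14 mm opening is less than the 26 mm ball, so I'm checking the geometry with depth.

```bash
python3 - <<'E'
from h import *
w=optics.snapshot("wrist");W=cloud(w)
# crop rows around knob (full-res ~ (253,237))
for v in range(205,275,5):
    print(v,[tuple((W[v,u]*1000).round(0).astype(int)) if W[v,u,0]==W[v,u,0] else 0 for u in range(223,290,10)])
E
```

```text
205 [(np.int64(595), np.int64(85), np.int64(182)), (np.int64(596), np.int64(92), np.int64(181)), (np.int64(597), np.int64(98), np.int64(181)), (np.int64(598), np.int64(105), np.int64(181)), (np.int64(599), np.int64(112), np.int64(181)), (np.int64(599), np.int64(119), np.int64(182)), (np.int64(601), np.int64(125), np.int64(180))]
210 [(np.int64(599), np.int64(84), np.int64(181)), (np.int64(600), np.int64(91), np.int64(182)), (np.int64(601), np.int64(98), np.int64(181)), (np.int64(601), np.int64(105), np.int64(182)), (np.int64(602), np.int64(111), np.int64(182)), (np.int64(604), np.int64(118), np.int64(180)), (np.int64(604), np.int64(125), np.int64(181))]
215 [(np.int64(603), np.int64(84), np.int64(181)), (np.int64(603), np.int64(91), np.int64(182)), (np.int64(604), np.int64(97), np.int64(181)), (np.int64(595), np.int64(106), np.int64(206)), (np.int64(605), np.int64(111), np.int64(184)), (np.int64(607), np.int64(118), np.int64(181)), (np.int64(608), np.int64(125), np.int64(182))]
220 [(np.int64(606), np.int64(83), np.int64(182)), (np.int64(607), np.int64(90), np.int64(182)), (np.int64(
[... 2834 characters left out ...]
t64(599), np.int64(119), np.int64(255))]
265 [(np.int64(596), np.int64(93), np.int64(258)), (np.int64(596), np.int64(98), np.int64(259)), (np.int64(643), np.int64(92), np.int64(181)), (np.int64(644), np.int64(99), np.int64(181)), (np.int64(644), np.int64(107), np.int64(182)), (np.int64(598), np.int64(114), np.int64(259)), (np.int64(599), np.int64(118), np.int64(258))]
270 [(np.int64(596), np.int64(94), np.int64(262)), (np.int64(596), np.int64(98), np.int64(262)), (np.int64(647), np.int64(92), np.int64(181)), (np.int64(648), np.int64(99), np.int64(181)), (np.int64(649), np.int64(106), np.int64(181)), (np.int64(599), np.int64(114), np.int64(261)), (np.int64(599), np.int64(118), np.int64(262))]
```

Call:
{"method": "servo_tool", "body": {"translation": [[0.0103, 0, -0.0014], [0.0147, 0, -0.0007], [0.0147, 0, 0.0007], [0.0145, 0, 0.0022]], "turn": [[0, 0, 0], [0, 0, 0], [0, 0, 0], [0, 0, 0]]}}

```text
clock: 4.42
tool_pos: [0.5568, 0.113, 0.1952]
eef_rot: [0.063, 0.998, 0.001, 0.005]
contact_force: [-2.5, -1.0, 24.9]
opening: 0.102
finger_force: 17.0
```

```bash
python3 - <<'E'
from h import *
s=optics.snapshot("scene");w=optics.snapshot("wrist")
b=cv2.resize(w["img"],(400,300))
c=cv2.resize(s["img"][140:240,240:340],(400,300),interpolation=cv2.INTER_CUBIC)
cv2.imwrite("pics/k2.png",np.hstack([b,c])[...,::-1])
E
```

```text
(no output)
```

View pics/k2.png

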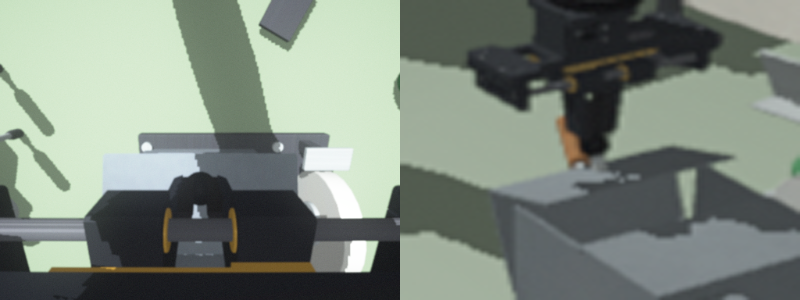

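The cover is about 0.35 rad open, with the knob at (595,145) working out at the fingertips. I'll keep pulling, a little lower.

Call:
{"method": "servo_tool", "body": {"translation": [[0.0142, 0, 0.004], [0.0138, 0, 0.005], [0.0133, 0, 0.0065]], "turn": [[0, 0, 0], [0, 0, 0], [0, 0, 0]]}}

```text
clock: 4.9
tool_pos: [0.5092, 0.1187, 0.1797]
eef_rot: [0.062, 0.998, 0.0, -0.001]
contact_force: [-18.1, 1.7, 39.5]
opening: 0.104
finger_force: 26.4
```

Call:
{"method": "servo_tool", "body": {"translation": [[0, 0, -0.005], [0, 0, -0.005], [0, 0, -0.005]], "turn": [[0, 0, 0], [0, 0, 0], [0, 0, 0]], "grip": 0.6}}

```text
clock: 5.28
tool_pos: [0.5129, 0.1169, 0.1904]
eef_rot: [0.063, 0.998, -0.0, 0.0]
contact_force: [-0.6, -0.5, -0.5]
opening: 0.418
finger_force: 0.0
```

```bash
python3 - <<'E'
from h import *
s=optics.snapshot("scene");A=cloud(s)
O=np.array([.665,.0985]);g=np.radians(-7.1);X=np.array([np.cos(g),np.sin(g)]);Y=np.array([-np.sin(g),np.cos(g)])
d=A[...,:2]-O;gx=d@X;gy=d@Y
m=(abs(gy)<86)&(abs(gy)>.03)&(abs(gy)<.08)&(gx<-.02)&(gx>-.26)&(A[...,2]>.05)
print(m.sum())
for a in np.arange(-.26,-.02,.02):
    q=A[...,2][m&(gx>a)&(gx<a+.02)]
    if len(q)>3:print(round(a,2),len(q),np.percentile(q,[5,50,95]).round(3))
print(r.get_state()["contact_force"],r.get_state()["opening"])
E
```

```text
3704
-0.26 22 [0.737 0.744 0.748]
-0.24 86 [0.71  0.731 0.745]
-0.22 143 [0.603 0.702 0.721]
-0.2 354 [0.115 0.662 0.689]
-0.18 929 [0.108 0.531 0.652]
-0.16 1071 [0.099 0.416 0.614]
-0.14 889 [0.089 0.403 0.593]
-0.12 207 [0.078 0.293 0.535]
[ 0.3629125  -0.09236329  0.30805665] 0.46693960954642144
```

Call:
{"method": "servo_tool", "body": {"translation": [[0, 0, -0.04], [0, 0, -0.04], [-0.0275, -0.05, 0], [-0.0275, -0.05, 0], [0, -0.06, 0], [0, -0.06, 0], [0, -0.06, 0], [0, -0.06, 0], [0, -0.06, 0], [0, 0, 0]], "turn": [[0, 0, 0], [0, 0, 0], [0, 0, 0], [0, 0, 0], [0, 0, 0], [0, 0, 0], [0, 0, 0], [0, 0, 0], [0, 0, 0], [0, 0, 0]], "grip": 0.8}}

```text
clock: 6.58
tool_pos: [0.5145, -0.2938, 0.2693]
eef_rot: [0.068, 0.998, -0.002, -0.001]
contact_force: [0.2, 0.7, 0.1]
opening: 0.799
finger_force: 0.0
```

```bash
python3 - <<'E'
from h import *
w=optics.snapshot("wrist");W=cloud(w)
print(r.get_state()["clock"])
m=(W[...,2]>.18)&(W[...,2]<.2)&(np.hypot(W[...,0]-.516,W[...,1]+.296)<.03)
q=W[m];print(len(q),q.mean(0),q.min(0),q.max(0),q[:,2].std())
(c,rr)=cv2.minEnclosingCircle((q[:,:2]*1000).astype(np.float32));print(c,rr)
for z in(.1,.12,.14,.16):
    g=W[(abs(W[...,2]-z)<.01)&(np.hypot(W[...,0]-.516,W[...,1]+.296)<.03)];print(z,len(g),g.mean(0).round(4))
todo([c[0]/1e3,c[1]/1e3,.137],toolrot(np.radians(-7.1)))
# top and scene, cover & nipple
t=optics.snapshot("top");s=optics.snapshot("scene")
cv2.imwrite("pics/o.png",np.hstack([cv2.resize(t["img"][80:200,190:310],(400,400),interpolation=cv2.INTER_CUBIC),cv2.resize(s["img"][160:290,250:380],(400,400),interpolation=cv2.INTER_CUBIC)])[...,::-1])
E
```

```text
6.625
967 [ 0.51381808 -0.29666082  0.18821939] [ 0.49860869 -0.31293935  0.180282  ] [ 0.53076075 -0.28078071  0.19032187] 0.0013169363640449473
(514.8379516601562, -296.85205078125) 16.3061580657959
0.1 79 [ 0.5034 -0.2934  0.0996]
0.12 74 [ 0.5019 -0.2948  0.1205]
0.14 89 [ 0.5023 -0.2944  0.1402]
0.16 111 [ 0.5022 -0.2948  0.1601]
pos [ 0.5159 -0.2895  0.2695] shift [-1.000e-04 -7.400e-03  1.325e-01] turn [-0.0005 -0.0011 -0.0069]
```

View pics/o.png

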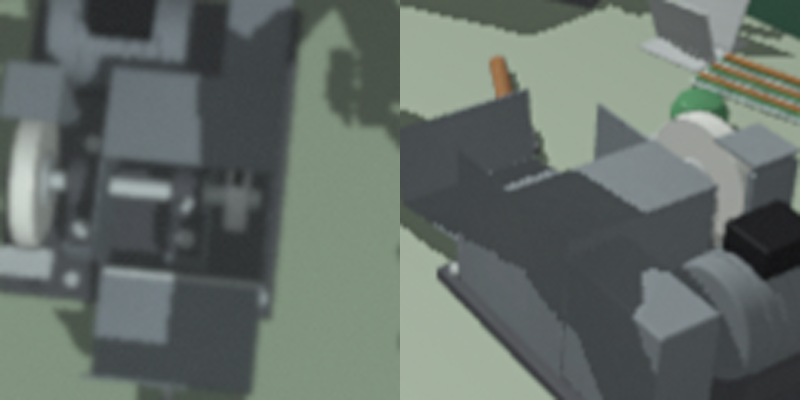

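The cover is fully down: the panel is at (170,330) in the left crop, and the opened bearing and nipple are at about (187,205). Now I'll grasp the gun.

Call:
{"method": "servo_tool", "body": {"translation": [[0, -0.0065, 0.03], [0, 0, 0.03], [0, 0, 0.03], [0, 0, 0.02], [0, 0, 0.013], [0, 0, 0.008], [0, 0, 0]], "turn": [[0, 0, -0.007], [0, 0, 0], [0, 0, 0], [0, 0, 0], [0, 0, 0], [0, 0, 0], [0, 0, 0]]}}

```text
clock: 7.6
tool_pos: [0.5165, -0.2923, 0.1392]
eef_rot: [0.058, 0.998, 0.0, -0.0]
contact_force: [-0.1, -0.0, -0.7]
opening: 0.804
finger_force: 0.0
```

Call:
{"method": "servo_tool", "body": {"translation": [[0, 0, 0], [0, 0, 0], [0, 0, 0], [0, 0, 0], [0, 0, 0], [0, 0, 0], [0, 0, 0]], "turn": [[0, 0, 0], [0, 0, 0], [0, 0, 0], [0, 0, 0], [0, 0, 0], [0, 0, 0], [0, 0, 0]], "grip": 0.2, "grip_force": 55}}

```text
clock: 8.48
tool_pos: [0.5164, -0.2935, 0.1395]
eef_rot: [0.059, 0.998, -0.0, 0.0]
contact_force: [0.2, -1.1, 2.1]
opening: 0.352
finger_force: 54.9
```

Call:
{"method": "servo_tool", "body": {"translation": [[0, 0, -0.015], [0, 0, -0.03], [0, 0, -0.045], [0, 0, -0.055], [0, 0, -0.055], [0, 0.05, 0], [0, 0.05, 0], [0, 0.05, 0], [0, 0.05, 0], [0, 0, 0]], "turn": [[0, 0, 0], [0, 0, 0], [0, 0, 0], [0, 0, 0], [0, 0, 0], [0, 0, 0], [0, 0, 0], [0, 0, 0], [0, 0, 0], [0, 0, 0]]}}

```text
clock: 9.72
tool_pos: [0.5393, -0.0867, 0.3395]
eef_rot: [0.053, 0.999, 0.003, -0.001]
contact_force: [0.2, 0.3, -4.3]
opening: 0.351
finger_force: 54.8
```

Call:
{"method": "servo_tool", "body": {"translation": [[0, 0.02, 0], [0, 0.02, 0], [0, 0.02, 0], [0, 0.02, 0], [0, 0.02, 0]], "turn": [[0, -0.153, 0], [0, -0.153, 0], [0, -0.153, 0], [0, -0.152, 0], [0, 0, 0]]}}

```text
clock: 10.35
tool_pos: [0.5519, -0.0157, 0.336]
eef_rot: [0.062, 0.961, -0.032, 0.267]
contact_force: [-1.0, -0.0, -5.1]
opening: 0.35
finger_force: 54.8
```

```bash
python3 - <<'E'
from h import *
g=Ro.from_euler('z',np.radians(-7.1));N=np.array([.637,.102,.137]);ax=g.apply([-np.sin(.611),0,np.cos(.611)])
todo(N+ax*.1735,toolrot(np.radians(-7.1),.611));print(r.get_state()["clock"],r.get_state()["finger_force"])
E
```

```text
pos [ 0.5519 -0.0157  0.336 ] shift [0.0543 0.1285 0.0295] turn [-0.0308 -0.0677  0.0045]
10.35 54.80213628150523
```

Call:
{"method": "servo_tool", "body": {"translation": [[0.01, 0.03, 0.005], [0.01, 0.03, 0.005], [0.01, 0.03, 0.005], [0.01, 0.03, 0.005], [0.012, 0.0085, 0.005], [0, 0, 0], [0, 0, 0]], "turn": [[-0.008, -0.017, 0], [-0.008, -0.017, 0], [-0.008, -0.017, 0], [-0.007, -0.017, 0.004], [0, 0, 0], [0, 0, 0], [0, 0, 0]]}}

```text
clock: 11.22
tool_pos: [0.5452, 0.0974, 0.2949]
eef_rot: [0.059, 0.953, -0.021, 0.297]
contact_force: [-0.1, -0.0, -4.6]
opening: 0.349
finger_force: 54.8
```

```bash
python3 - <<'E'
from h import *
g=Ro.from_euler('z',np.radians(-7.1));N=np.array([.637,.102,.137]);ax=g.apply([-np.sin(.611),0,np.cos(.611)])
todo(N+ax*.1735,toolrot(np.radians(-7.1),.611));print(r.get_state()["clock"],r.get_state()["finger_force"])
w=optics.snapshot("wrist");t=optics.snapshot("top")
np.savez("w2.npz",W=cloud(w),T=cloud(t),**{"w_"+k:v for k,v in w.items()},**{"t_"+k:v for k,v in t.items()})
P=w["R"]@N+w["t"];print("nipple px",(w["mtx"]@(P/P[2]))[:2])
P=t["R"]@N+t["t"];print("nipple px top",(t["mtx"]@(P/P[2]))[:2])
cv2.imwrite("pics/w2.png",np.hstack([cv2.resize(w["img"],(440,330)),cv2.resize(t["img"][100:160,210:270],(330,330),interpolation=cv2.INTER_CUBIC)])[...,::-1])
E
```

```text
pos [0.5452 0.0974 0.2949] shift [0.0164 0.016  0.0078] turn [-0.0041 -0.0067  0.001 ]
11.225 54.775450117886066
nipple px [269.9299681  154.66203029]
nipple px top [245.18748547 142.30315941]
```

View pics/w2.png

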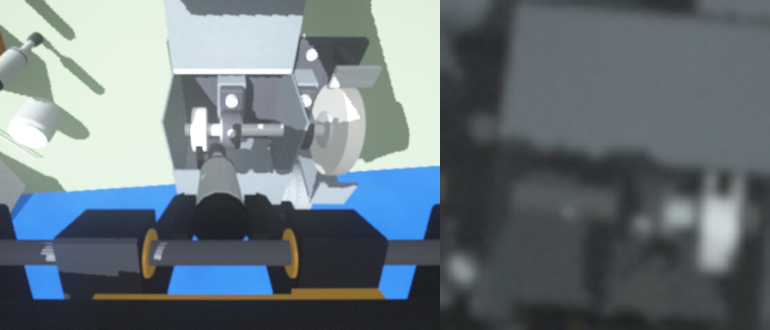

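The wrist view (native pixels) shows the open guard, the nipple at about (270,151) and the coupler mouth at about (252,175). My predicted nipple pixel was (270,155). I'll refine it with the depth cloud and bright pixels.

```bash
python3 - <<'E'
from h import *
a=np.load("w2.npz");W=a["W"];img=a["w_img"]
print(a["w_mtx"][0,0])
g=Ro.from_euler('z',np.radians(-7.1));O=np.array([.666,.0985,0])
G=g.inv().apply((W-O).reshape(-1,3)).reshape(W.shape)*1000
gray=cv2.cvtColor(img,cv2.COLOR_RGB2GRAY)
print("gray");print(gray[140:166,256:286:1])
for v in range(142,166,2): print(v,[tuple(int(x) for x in G[v,u]) for u in range(260,284,3)])
cv2.imwrite("pics/n.png",cv2.resize(img[130:190,230:300],(770,600)[:2],interpolation=cv2.INTER_NEAREST)[...,::-1])
E
```

```text
285.5427856804109
gray
[[201 228 204 170 158 156 152 153 152 154 152 152 150 152 149 147 149 150
  144 150 151 152 148 142 138 128 107  94  82  80]
 [209 234 216 176 158 161 158 158 156 155 153 150 152 151 147 152 149 153
  153 152 153 152 152 144 141 133 112  93  84  83]
 [219 238 220 177 161 160 165 158 159 153 156 154 155 153 151 153 154 150
  148 152 150 147 149 147 144 134 114  96  85  85]
 [229 243 228 184 159 167 166 160 161 158 160 156 155 152 154 153 147 143
  137 131 133 136 141 143 141 137 122 110 105 106]
 [244 248 234 187 168 168 164 164 161 159 162 161 161 156 152 142 131 121
  108 106 107 112 124 127 134 147 144 138 133 139]
 [251 252 237 187 171 170 167 166 164 163 163 162 159 155 146 126 112  97
  100  96  97  97 104 104 123 150 163 159 162 161]
 [254 254 241 190 170 168 169 167 163 166 162 166 163 160 139 117 104  96
   97  95  93  90  93 100 123 153 169 171 173 171]
 [255 255 244 195 172 171 169 167 165 166 166 166 166 161 136 111  99  96
  101  96  92  91  97  98 121 157 170 177 174 173]
 [255 255 247 197 173 170 168 168 171 171 168 172 170 164 143 115  99  93
   
[... 3019 characters left out ...]
1, 135), (-20, 3, 126), (-15, 7, 121), (-15, 11, 121), (-8, 16, 113)]
156 [(-12, -12, 122), (-13, -8, 122), (-17, -4, 127), (-29, -1, 139), (-28, 2, 138), (-13, 7, 123), (-13, 11, 123), (-4, 16, 113)]
158 [(-10, -12, 123), (-10, -8, 123), (-15, -4, 128), (-27, -1, 140), (-28, 2, 142), (-11, 7, 124), (-10, 11, 123), (10, 18, 102)]
160 [(-8, -12, 125), (-8, -8, 125), (-8, -4, 125), (-23, -1, 140), (-8, 3, 125), (-7, 7, 125), (-8, 11, 125), (98, 28, 18)]
162 [(-5, -12, 126), (-6, -8, 127), (-6, -4, 127), (-6, 0, 127), (-5, 3, 126), (-5, 7, 126), (-5, 11, 125), (100, 28, 21)]
164 [(0, -12, 125), (-2, -8, 126), (-2, -4, 126), (-2, 0, 127), (-2, 3, 127), (-2, 7, 127), (-1, 11, 126), (100, 27, 27)]
```

View pics/n.png

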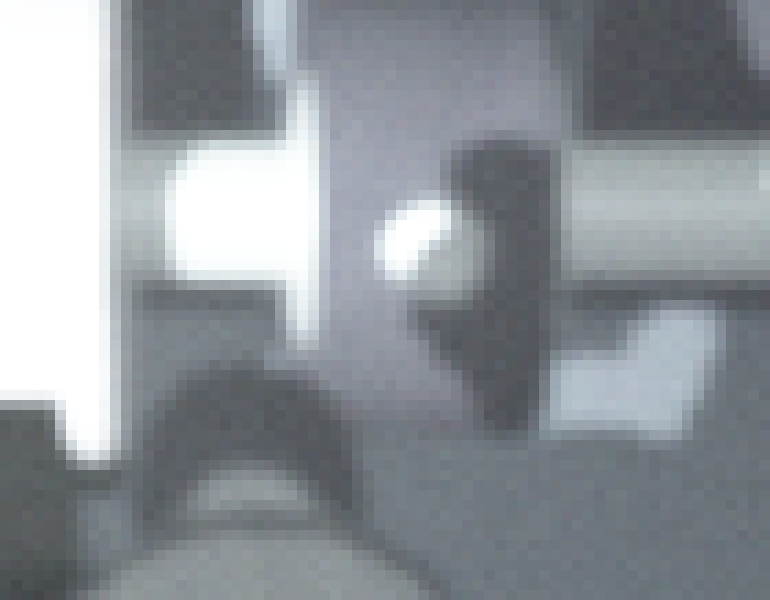

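The crop shows the nipple disc centred at native (269,155) and the coupler rim arcing at (252,168). Next I'll fit a sphere to the ball's depth points and an axis to the barrel.

```bash
cat > m.py <<'E'
from h import *
from scipy.optimize import least_squares
def measure(n=5,N=np.array([.637,.102,.137])):
    B=[];C=[];I=[]
    g=Ro.from_euler('z',np.radians(-7.1));ax=g.apply([-np.sin(.611),0,np.cos(.611)])
    for _ in range(n):
        w=optics.snapshot("wrist");W=cloud(w)
        d=W-N;al=d@ax;pe=np.linalg.norm(d-al[...,None]*ax,axis=-1)
        B.append(W[(al>-4e-3)&(al<9e-3)&(pe<10e-3)])
        s=r.get_state();R=rot(s);L=R.inv().apply((W-s["tool_pos"]).reshape(-1,3))
        k=(np.hypot(L[:,0],L[:,1])<.03)&(L[:,2]>-.045)&(L[:,2]<.125)
        C.append(L[k])
    B=np.vstack(B);C=np.vstack(C)
    f=least_squares(lambda p:np.linalg.norm(B-p,axis=1)-.0045,N,loss="soft_l1",f_scale=.001)
    print("ball pts",len(B),"centre",f.x.round(4),"d in grinder frame mm",(g.inv().apply(f.x-N)*1000).round(1),"rms",np.sqrt(np.mean(f.fun**2)).round(5))
    return B,C,f.x
E
python3 - <<'E'
from m import *
B,C,c=measure()
for a in np.arange(-.045,.125,.01):
    q=C[(C[:,2]>a)&(C[:,2]<a+.01)]
    if len(q)>5:print(round(a,3),len(q),np.percentile(q[:,0],[3,97]).round(4),np.percentile(q[:,1],[3,50,97]).round(4))
# cylinder fit on barrel part (below finger tips)
q=C[(C[:,2]>.003)&(C[:,2]<.045)&(np.hypot(C[:,0],C[:,1])<.022)]
h=lambda p:np.hypot(q[:,0]-p[0]-p[2]*q[:,2],q[:,1]-p[1]-p[3]*q[:,2])-.016
f=least_squares(h,[0,0,0,0],loss="soft_l1",f_scale=.001);print("barrel axis",f.x.round(4),len(q),np.abs(f.fun).mean())
E
```

```text
ball pts 201 centre [0.64   0.1012 0.1376] d in grinder frame mm [ 3.  -0.4  0.6] rms 0.00049
-0.045 4333 [0.0072 0.0165] [-0.0265 -0.0008  0.0265]
-0.035 3506 [0.0071 0.0164] [-0.0259 -0.0013  0.0251]
-0.025 1575 [0.0072 0.0167] [-0.0156 -0.002   0.0121]
-0.015 1328 [0.0072 0.0168] [-0.0162 -0.0026  0.0117]
-0.005 1137 [0.0077 0.017 ] [-0.016  -0.0027  0.0115]
0.005 959 [0.0079 0.0172] [-0.0166 -0.0034  0.0112]
0.015 821 [0.0078 0.0173] [-0.0168 -0.0036  0.0108]
0.025 739 [0.008  0.0175] [-0.0174 -0.0037  0.0107]
0.035 599 [0.006 0.018] [-0.0185 -0.0038  0.0114]
0.075 58 [0.0066 0.0086] [-0.0092 -0.0045 -0.0009]
0.085 467 [0.0038 0.011 ] [-0.0123 -0.0056  0.003 ]
0.095 472 [0.0026 0.013 ] [-0.0146 -0.0048  0.0049]
0.105 215 [0.0048 0.0134] [-0.0148 -0.0059  0.0038]
0.115 104 [0.0045 0.0135] [-0.0154 -0.005   0.0042]
barrel axis [ 0.0007 -0.0021  0.0225 -0.0284] 3338 0.0001865181435918005
```

```bash
cat >> m.py <<'E'
def plan(c,so,p=(.0007,-.0021,.0225,-.0284)):
    """tool shift to bring the seat to ball centre c + so along the nipple axis, gun axis on it"""
    u=np.array([p[2],p[3],1.]);u/=np.linalg.norm(u)
    Rt=toolrot(np.radians(-7.1),.611)*Ro.from_rotvec(np.cross(u,[0,0,1]))
    seat=np.array([p[0]+p[2]*.1135,p[1]+p[3]*.1135,.1135])
    ax=Ro.from_euler('z',np.radians(-7.1)).apply([-np.sin(.611),0,np.cos(.611)])
    R=rot(r.get_state());todo(np.array(c)+ax*so-Rt.apply(seat),Rt)
E
python3 -c "
from m import *
plan([.640,.1012,.1376],.03)"
```

```text
pos [0.5454 0.0982 0.2948] shift [0.0126 0.0169 0.0388] turn [-0.0317 -0.0289  0.0017]
```

Call:
{"method": "servo_tool", "body": {"translation": [[0.006, 0.008, 0.01], [0.0066, 0.0089, 0.01], [0, 0, 0.01], [0, 0, 0.009], [0, 0, 0], [0, 0, 0], [0, 0, 0]], "turn": [[0, 0, 0], [0, 0, 0], [0, 0, 0], [0, 0, 0], [-0.032, -0.029, 0.002], [0, 0, 0], [0, 0, 0]]}}

```text
clock: 12.45
tool_pos: [0.5593, 0.1132, 0.2554]
eef_rot: [0.055, 0.949, -0.006, 0.311]
contact_force: [0.4, 0.7, -4.6]
opening: 0.346
finger_force: 54.8
```

```bash
python3 -c "
from m import *
B,C,c=measure(4,np.array([.64,.1012,.1376]))
q=C[(C[:,2]>.003)&(C[:,2]<.045)&(np.hypot(C[:,0],C[:,1])<.022)]
h=lambda p:np.hypot(q[:,0]-p[0]-p[2]*q[:,2],q[:,1]-p[1]-p[3]*q[:,2])-.016
f=least_squares(h,[0,0,0,0],loss='soft_l1',f_scale=.001);print('barrel axis',f.x.round(4),len(q))
plan([.640,.1012,.1376],.03)
plan(c,.03,f.x)
print(r.get_state()['contact_force'],r.get_state()['clock'])
"
```

```text
ball pts 3 centre [0.636  0.1043 0.1321] d in grinder frame mm [-4.3  2.6 -5.5] rms 2e-05
barrel axis [ 0.0008 -0.0021  0.0228 -0.0296] 2702
pos [0.5593 0.114  0.2556] shift [ 0.0001 -0.0006 -0.0002] turn [0.0005 0.0003 0.0007]
pos [0.5593 0.114  0.2556] shift [0.0067 0.0019 0.0018] turn [-0.0007 -0.      0.0007]
[-0.3112768   0.45749761 -5.78809929] 12.65
```

Call:
{"method": "servo_tool", "body": {"translation": [[0, 0, 0.005], [0, 0, 0.005], [0, 0, 0.004], [0, 0, 0.003], [0, 0, 0]], "turn": [[0, 0, 0], [0, 0, 0], [0, 0, 0], [0, 0, 0], [0, 0, 0]]}}

```text
clock: 13.28
tool_pos: [0.5691, 0.1127, 0.2413]
eef_rot: [0.054, 0.949, -0.006, 0.311]
contact_force: [-0.7, 0.6, -3.7]
opening: 0.352
finger_force: 54.8
```

```bash
cat > st.py <<'E'
from m import *
s=r.get_state();F=rot(s).inv().apply(s["contact_force"]-np.array([0,0,-4.9]))
print("F tool",F.round(1),"moment tool",rot(s).inv().apply(s["moment"]).round(2),"grip",s["finger_force"],s["opening"],s["clock"])
plan([.640,.1012,.1376],0)
E
python3 st.py
```

```text
F tool [-0.1  0.5 -1.4] moment tool [0.04 1.33 0.05] grip 54.79352658614516 0.35230553752512145 13.275
pos [0.5691 0.1127 0.2413] shift [ 0.0003 -0.0009  0.0125] turn [ 0.0002 -0.0006  0.0001]
```

Call:
{"method": "servo_tool", "body": {"translation": [[0, 0, 0.002], [0, 0, 0.002], [0, 0, 0.002], [0, 0, 0]], "turn": [[0, 0, 0], [0, 0, 0], [0, 0, 0], [0, 0, 0]]}}

```text
clock: 13.78
tool_pos: [0.5726, 0.1123, 0.2366]
eef_rot: [0.055, 0.949, -0.006, 0.312]
contact_force: [-0.2, -0.6, -5.5]
opening: 0.348
finger_force: 54.8
```

```bash
python3 st.py
```

```text
F tool [ 0.4 -0.7  0.4] moment tool [0.13 1.33 0.02] grip 54.84089121222496 0.34788605309360254 13.775
pos [0.5726 0.1123 0.2366] shift [ 0.0003 -0.0007  0.0066] turn [-0.     -0.0003  0.    ]
```

Call:
{"method": "servo_tool", "body": {"translation": [[0, 0, 0.002], [0, 0, 0.002], [0, 0, 0.001], [0, 0, 0]], "turn": [[0, 0, 0], [0, 0, 0], [0, 0, 0], [0, 0, 0]]}}

```text
clock: 14.28
tool_pos: [0.5758, 0.1121, 0.2324]
eef_rot: [0.055, 0.949, -0.006, 0.311]
contact_force: [2.0, -0.3, -7.8]
opening: 0.348
finger_force: 54.9
```

```bash
python3 st.py
```

```text
F tool [ 0.1 -0.1  3.6] moment tool [ 0.2   1.37 -0.03] grip 54.8593377135694 0.348231709254699 14.275
pos [0.5758 0.1121 0.2324] shift [ 0.0004 -0.0009  0.0013] turn [-0.0001 -0.0005  0.    ]
```

Call:
{"method": "servo_tool", "body": {"translation": [[0, 0, 0.001], [0, 0, 0.001], [0, 0, 0.001], [0, 0, 0]], "turn": [[0, 0, 0], [0, 0, 0], [0, 0, 0], [0, 0, 0]]}}

```text
clock: 14.78
tool_pos: [0.5774, 0.1122, 0.2303]
eef_rot: [0.054, 0.949, -0.006, 0.312]
contact_force: [0.5, -0.1, -6.2]
opening: 0.351
finger_force: 54.9
```

```bash
python3 st.py
```

```text
F tool [ 0.3 -0.   1.3] moment tool [0.37 1.33 0.02] grip 54.88333823159337 0.3514638182291192 14.775
pos [0.5774 0.1122 0.2303] shift [ 0.0004 -0.001  -0.0013] turn [ 0.0003 -0.0002  0.0001]
```

Call:
{"method": "servo_tool", "body": {"translation": [[0, 0, 0.001], [0, 0, 0.001], [0, 0, 0.001], [0, 0, 0]], "turn": [[0, 0, 0], [0, 0, 0], [0, 0, 0], [0, 0, 0]]}}

```text
clock: 15.28
tool_pos: [0.5785, 0.1123, 0.2288]
eef_rot: [0.054, 0.949, -0.005, 0.312]
contact_force: [-8.2, -1.0, 7.0]
opening: 0.348
finger_force: 55.0
```

```bash
python3 st.py
```

```text
F tool [ -0.6  -1.6 -14.4] moment tool [0.64 1.37 0.03] grip 54.96867089532316 0.34785120959016025 15.275
pos [0.5785 0.1123 0.2288] shift [ 0.0005 -0.0012 -0.0032] turn [0.0014 0.0007 0.0005]
```

Call:
{"method": "servo_tool", "body": {"translation": [[0, 0, 0.002], [0, 0, 0.002], [0, 0, 0.002], [0, 0, 0]], "turn": [[0, 0, 0], [0, 0, 0], [0, 0, 0], [0, 0, 0]]}}

```text
clock: 15.78
tool_pos: [0.582, 0.112, 0.224]
eef_rot: [0.054, 0.949, -0.005, 0.312]
contact_force: [-9.3, -1.0, 7.5]
opening: 0.347
finger_force: 55.0
```

```bash
cat > cp.py <<'E'
from m import *
c=np.array([.640,.1012,.1376])
N=0;P=[]
g=Ro.from_euler('z',np.radians(-7.1));F=g*Ro.from_euler('y',-.611)
for _ in range(4):
    W=cloud(optics.snapshot("wrist"));P.append(F.inv().apply((W-c).reshape(-1,3)))
P=np.vstack(P)*1000   # nipple frame, mm
for a in range(-14,44,4):
    q=P[(P[:,2]>a)&(P[:,2]<a+4)&(np.hypot(P[:,0],P[:,1])<22)]
    if len(q)>5:print(a,len(q),"x",np.percentile(q[:,0],[2,50,98]).round(1),"y",np.percentile(q[:,1],[2,50,98]).round(1))
q=P[(P[:,2]>-6)&(P[:,2]<8)&(np.hypot(P[:,0],P[:,1])<14)]
if len(q)>20:
    f=least_squares(lambda p:np.hypot(q[:,0]-p[0],q[:,1]-p[1])-10.5,[0,0],loss="soft_l1",f_scale=1);print("coupler centre",f.x.round(2),len(q))
E
python3 st.py;python3 cp.py
```

```text
F tool [  0.   -1.7 -15.4] moment tool [0.7  1.29 0.01] grip 54.99431703239679 0.3467908699568688 15.775
pos [0.582 0.112 0.224] shift [ 0.0004 -0.0011 -0.0091] turn [0.0013 0.0007 0.0005]
-10 55 x [-10.2  -7.8  -0.7] y [-8.1  1.1 11.2]
-6 78 x [-10.1  -8.9  -0.7] y [-9.1  0.1 10.1]
-2 73 x [-10.1  -8.8  -1. ] y [-9.   0.  10.4]
2 70 x [-10.2  -8.9  -1.6] y [-8.5 -0.  10.4]
6 78 x [-10.1  -9.1  -3.2] y [-8.3  0.9  9.6]
10 191 x [-9.9 -7.3  0.6] y [-8.8  0.9 10.4]
14 208 x [-9.4 -6.8 -1.5] y [-7.7 -0.1  9.3]
18 199 x [-7.7 -5.7 -3. ] y [-5.8  0.7  7.3]
22 25 x [-5.9 -5.6 -4.7] y [-2.1  1.6  4.4]
coupler centre [0.62 1.1 ] 258
```

Call:
{"method": "servo_tool", "body": {"translation": [[0, 0, 0.0015], [0, 0, 0.0015], [0, 0, 0], [0, 0, 0]], "turn": [[0, 0, 0], [0, 0, 0], [0, 0, 0], [0, 0, 0]]}}

```text
clock: 16.48
tool_pos: [0.5836, 0.1118, 0.2218]
eef_rot: [0.054, 0.948, -0.005, 0.312]
contact_force: [-10.3, -0.3, 8.9]
opening: 0.348
finger_force: 55.0
```

```bash
python3 st.py;python3 cp.py|tail -1; python3 -c "
from m import *
B,C,c=measure(3)
q=C[np.hypot(C[:,0],C[:,1])<.022]
print('cap end in tool z', np.percentile(q[:,2],[0,1]))
for a in np.arange(.03,.09,.005):
    k=C[(C[:,2]>a)&(C[:,2]<a+.005)&(np.hypot(C[:,0],C[:,1])<.022)]
    if len(k)>5:print(round(a,3),len(k),np.percentile(k[:,1],[2,98]).round(4))
"
```

```text
F tool [ -0.   -1.1 -17.2] moment tool [0.71 1.28 0.02] grip 55.00752853229642 0.3476034202964235 16.475
pos [0.5836 0.1118 0.2218] shift [ 0.0004 -0.0011 -0.0119] turn [0.0012 0.0008 0.0004]
coupler centre [0.61 1.14] 256
ball pts 196 centre [0.6319 0.1026 0.137 ] d in grinder frame mm [-5.1 -0.   0. ] rms 0.00322
cap end in tool z [-0.04499083 -0.04459993]
0.03 217 [-0.0176  0.0106]
0.035 306 [-0.0191  0.0117]
0.04 58 [-0.014  0.008]
0.075 7 [-0.0043 -0.0026]
0.08 185 [-0.0127  0.0012]
0.085 193 [-0.0148  0.0041]
```

The force of 17.2 N at about 12 mm of travel matches the spring's 17 N at 12 mm. The coupler stays centred on the ball and the cover is down, so I'm handing in.

```bash
python3 -c "
from h import *
print(r.finish_job())"
```

```text
the job is handed in; nothing more can be done
None
```

I handed the job in at about 16.5 s on the robot's clock: the cover is down, the coupler is on the nipple, and the still-gripped gun is held with its nozzle pushed in about 12 of 16 mm (inferred from a 17 N push and the travel); no verdict came back.

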